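Mount the bone specimen in its clamp holder

TASK

Take the bone model with the wide aluminium flange off its hook on the rack, stand it flange-down on the holder's steel flange, over the little locating stub, so that it sits flat (if the clamp ring is in the way, swing it open first), and then swing the hinged clamp ring round both flanges and push it fully shut until the spring catch snaps in. Don't drop the bone, leave the two other hanging pieces on their hooks, and don't push the other things on the bench about.

Things in the scene. Friction and masses are not known exactly. Their poses are not given: they have to be found in the camera images.
- spec_loop (a point): Middle of the flat steel hanging loop on top of the WIDE-FLANGE BONE to mount (0.15-0.31 kg, 117 mm tall, flange 60 mm wide, z up the bone). Loop outside: 38 mm wide along its y, 10 mm thick along x, top 22 mm above this point; bars 7 mm. Opening 24 mm wide, from 19 mm below to 15 mm above this point. Below: 38 mm cap disc, then the shaft (31 mm). The other two pieces have the same loop.
- spec_base (a point): Centre of the underside of that bone's aluminium flange (60 mm diameter, 8 mm thick), 95 mm below spec_loop. An open bore 24 mm in diameter, 8 mm deep, enters here. z points up the bone.
- rack: Steel hook rack; origin on the table under the middle of the hanging line. Rail along y, 190 mm high, at x = +34 mm. Three 8 mm pegs point to -x at y = -90, 0, +90 mm, tops 194 mm high; ends (x = -24 to -32 mm) turn up to 207 mm, the rack's top. A piece hangs on each near x = 0 (which is where varies): lift it 15 to 24 mm, then draw it 50 mm or more along -x. Feet 150 x 30 mm at y = +-135 mm.
- thin_loop (a point): Middle of the loop of another hanging piece, to be left: a thinner bone (22 mm) with a small flange, 42 mm in diameter. Same loop.
- knuckle_loop (a point): Middle of the loop of the third hanging piece, to be left: a bone with a knobbly two-ball end and no flange. Same loop.
- seat (a point): Centre of the top face of the holder's fixed level steel flange (60 mm diameter, 58 mm above the table). In its middle stands a tapered locating stub, 19 mm in diameter, 7.5 mm high; the bone's bore fits over it with 2.5 mm play all round. Axes of the holder: front -x; round the rear half a fixed wall, inner radius 34 mm, up to 66 mm above the table. Base plate 150 x 170 mm.
- clamp (a joint): Opening angle of the clamp ring, rad: 0 = shut; starts at 0.25-1.6, at most 1.9; must be above 0.8 for the bone to pass down. Vertical axis; from above it shuts counter-clockwise. Stays where left. Last 0.1 rad: push past a spring roller (6-9 N at the pin, crest 0.07); then it is latched at 0-0.02 on a stop. Half ring, outer radius 40 mm, 46-74 mm above the table; its lip clears the flange by 3 mm.
- clamp_hinge (a point): A point on the vertical hinge axis of the clamp ring, 60 mm above the table, 52 mm from the seat's axis towards the holder's +y.
- clamp_pin (a point): Grip point of the upright round handle pin of the clamp ring (12 mm diameter, from 70 to 125 mm above the table; this point is on its axis, 102 mm above the table). It stands on a tab that sticks out from the ring, 126 mm from the hinge axis; when shut it is 59 mm in front (-x) and 59 mm to the -y side of the seat's axis.
- tray: Steel instrument tray 100 x 200 x 28 mm under the hooks; bystander. Origin under its centre.
- bottle: White bottle, 56 mm diameter, 150 mm tall, behind the holder; bystander. Origin under its centre.
- drill: Cordless drill standing on its battery, 200 mm tall, beyond the rack and holder; bystander. Origin under its centre.
- block: Wooden block 120 x 80 x 25 mm with a bone piece on it (48 mm high in all), near the robot; bystander. Origin under its centre.
- forceps: Steel ring forceps lying flat, 165 mm long, 10 mm high; bystander. Origin under its pivot.
- driver: Black-handled driver lying in the tray, 160 mm long; bystander.
- pick: Black-handled driver lying on the bench nearer the robot, 170 mm long; bystander.
Things that resemble listed ones, but are neither listed nor needed, are in the scene too. What is shaped like the part that bears seat but orange is not meant.

How it is judged (in metres and radians):
On the way, in this order (a step that is already met when the one before it is completed fails the run):
1. the wide-flange bone is off its hook, clear of the rack (distance of spec_loop from where it was at the start of the episode above 0.06 m and height (world z) of spec_loop above 0.16 m and contact force between spec and rack below 0.05 N), for 0.1 s.
2. the bone sits flat on the holder's flange, over the stub, with the clamp still open (horizontal distance between spec_base and seat below 0.005 m and z of spec_base in the frame of seat between -0.003 and 0.003 m and angle between spec_base's own z axis and vertical below 0.06 rad and value of joint clamp above 0.3 rad), for 0.2 s.
3. the clamp ring is shut past its catch (value of joint clamp below 0.04 rad and horizontal distance between spec_base and seat below 0.005 m and z of spec_base in the frame of seat between -0.003 and 0.003 m and angle between spec_base's own z axis and vertical below 0.06 rad), for 0.2 s.
At the end, for the whole second after the job is handed in: The wide-flange bone stands at rest on the holder's flange, centred within 5 mm, its underside within 3 mm of the seat, tilted less than 0.06 rad; the clamp ring is shut past its catch (joint below 0.04 rad) (all of step 3 and linear speed of spec below 0.02 m/s); the robot touches nothing.
It fails at once if the wide-flange bone is dropped or laid down (its loop lower than 110 mm) (height (world z) of spec_loop below 0.11 m).
It fails at once if another hanging piece leaves its place on its hook (moved more than 35 mm) (distance of any of thin_loop, knuckle_loop from where it was at the start of the episode above 0.035 m).
It fails at once if a bystander is pushed more than 50 mm (distance of any of tray, bottle, drill, block, forceps, driver, pick from where it was at the start of the episode above 0.05 m).
It also fails if it takes over 64 s, if anything falls off the work surface, if the arm or the gripper's body presses on something with over 40 N, if the wrist force passes 120 N, or if a joint passes its speed limit or range.

ROBOT

A 6-joint arm with a two-finger parallel gripper is mounted at the origin on the work surface. World frame = base frame: x ahead of the robot, y to its left, z up, the work surface at z = 0. Lengths are in mm, angles in rad, forces in N, time in s.
With the tool pointing down it reaches from about 275 to 750 mm from the base axis. Payload 10.2 kg.
Tool frame: the origin (TCP) lies at the very end of the fingers, on their centre line; the grasp point (between the pads) lies 19 mm behind it (ctrl.grip_depth is the distance from the TCP to the grasp point, in mm); z points along the fingers, x is the direction in which the jaws open and shut, and the axes are right-handed (so a half turn about z gives the same grasp; the last joint's range is limited). The gripper opens to 85 mm and grips with 20 to 120 N. Pads are 22 mm wide; open, the fingers measure 114 mm over their backs; the gripper's body (76 mm by 85 mm) begins 54 mm behind the grasp point. The pads swing forward as they close: fully open they stand 13 mm farther back than shut.
Start: joints at [0.957, 0.313, 1.498, -0, 1.331, -0.223], TCP at [200, 485.418, 231.294] pointing down, gripper open.
Joint ranges: [-2.94, 2.94], [-0.97, 2.17], [0.19, 2.56], [-1.23, 4.37], [0.02, 3.11], [-2.88, 2.88]. Speed limits (rad/s): [2.39, 2.39, 3.01, 3.14, 3.14, 3.14].

INTERFACE

Orientations are given as a unit quaternion [w, x, y, z].
In Python, from rig import ctrl gives the robot as it stands.
- The arm moves only by the tool play_rows, never from a script. Its argument "motion" is a list of rows, each a list of 2 entries, a list of its own where there are three numbers: the shift along the tool's x, y, z in mm, then the turn, a rotation vector about the tool's x, y, z in degrees. A call has 1 to 20 rows; each row shifts and turns the commanded pose from where the row before left it, along the tool's axes as they then stand; what a row does not reach is not made up. A row lasts 1/12 s, in which the tool goes at most 41.7 mm and 7.16 degrees, less where a joint would pass 70% of its speed; a pose out of reach is approached as far as the arm can. A call with a gripper value outside its range is refused whole. "fingers" is the finger opening in mm, from 0 to 85.4, set as the call begins (left out, the last holds). The fingers move at their own pace and stop on an object; "squeeze" is the grip in N (left out, the last holds). Time passes only in rows, so rows that do not move let the fingers close. It gives the time, the measured TCP pose, the force and the opening at its end, in the units of the state.
- ctrl.sense(): the state, without advancing time (a new reading comes with each control period).
- ctrl.capture(name): name is "side" or "top" or "wrist"; returns the picture (400x640x3 uint8, red, green, blue); there is no depth.
- ctrl.get_calibration(name): a dict with "K" (3x3 intrinsics, pixels), "k1" (the pictures are not rectified: a ray, as slopes to the right and down, at radius r is drawn at 1 + k1 r^2 times it, then the intrinsics apply), "R" (3x3) and "t" (3): a world point X has camera coordinates R X + t; the wrist camera has in their place "tool_from_camera" (4x4, takes a point from camera to tool coordinates, whose origin is the TCP and whose axes are the tool frame's). Camera axes: x right, y down, z forward; pixel columns grow to the right and rows downward; lengths in mm; the calibration is good to about 2 mm. A picture is of the moment at which its call begins: read the wrist's pose just before it. get_calibration takes no time and is no camera call.
- ctrl.finish_job(): hands the job in, once; it reports no verdict.
Trained networks look in the newest picture that a camera, given by its name, has taken for a name from the list of things; names that differ only in an ending like _2 or _b are one class to them, and where a whole thing is asked for, a point or a joint stands for the part that bears it (a point fixed in the world has none). Each returns a list of dicts, best first, with "p" (0 to 1); they miss things now and then, are a little off and sometimes report something else, mostly with a low value. They report only what shows in the picture. A call takes as long as a camera call. They do not tell look-alikes from the thing itself.
- ctrl.spot_in(camera, name): "position" ([column, row] as shares, 0 to 1, of the picture: columns of its width, rows of its height, amid what is visible of it).
The state is a dict: "time_s": time; "joints": joint angles; "dq": joint speeds; "tau": joint torques, N m; "eef_pos": TCP position; "ee_rot": TCP orientation; "force": force on the tool from outside, world axes, zero at the start; "wrist_torque": the same for the moment, N m; "grip_width": opening from 0.0 (shut) to 1.0 (fully open).
Only numpy, scipy, OpenCV 4.12 (cv2) and the standard library are available. Lean on these libraries where they do the work, as an engineer would, in place of code of your own. Each camera call takes 0.05 s, during which the arm holds its last target. There are 200 camera calls.

## Working session

There is one attempt and no reset: what is moved stays moved. The work goes in short steps, Python scripts to look and compute and a tool call to move; the robot and the scene stay as the last step left them, time stands still between calls to the robot, and variables do not carry over. Pictures are saved under pics/ and viewed, about 8 in all and at most 12, crops included, and the job is handed in when it is done.

Besides the shell and the picture viewer there is one more tool, called as name(argument=value, ...) on one line, values as JSON. play_rows: Moves the arm, as the interface text tells. Its arguments: {"type":"object","properties":{"motion":{"type":"array"},"fingers":{"type":"number"},"squeeze":{"type":"number"}},"required":["motion"]}

```bash
ls; mkdir -p pics; cat > h.py <<'E'
import numpy as np, cv2
from rig import ctrl
from scipy.spatial.transform import Rotation as Ro
def q2R(q): return Ro.from_quat([q[1],q[2],q[3],q[0]]).as_matrix()
def cam(name,st=None):
    c=ctrl.get_calibration(name); K=np.array(c["K"])
    if "R" in c: R=np.array(c["R"]);t=np.array(c["t"]).ravel()
    else:
        T=np.array(c["tool_from_camera"]); st=st or ctrl.sense()
        Rw=q2R(st["ee_rot"])@T[:3,:3]; p=q2R(st["ee_rot"])@T[:3,3]+np.array(st["eef_pos"])
        R=Rw.T; t=-R@p
    return K,c["k1"],R,t
def ray(C,uv):
    K,k1,R,t=C
    d=np.array([(uv[0]-K[0,2])/K[0,0],(uv[1]-K[1,2])/K[1,1]]); s=d.copy()
    for _ in range(20): s=d/(1+k1*(s@s))
    v=R.T@np.array([s[0],s[1],1]); return -R.T@t, v/np.linalg.norm(v)
def proj(C,X):
    K,k1,R,t=C; x=R@np.asarray(X,float)+t; s=x[:2]/x[2]; s=s*(1+k1*(s@s))
    return np.array([K[0,0]*s[0]+K[0,2],K[1,1]*s[1]+K[1,2]])
def atz(C,uv,z):
    o,d=ray(C,uv); return o+d*(z-o[2])/d[2]
def tri(*cu):
    A=np.zeros((3,3));b=np.zeros(3)
    for C,uv in cu:
        o,d=ray(C,uv); P=np.eye(3)-np.outer(d,d); A+=P;b+=P@o
    X=np.linalg.solve(A,b)
    return X,[np.linalg.norm(proj(C,X)-uv) for C,uv in cu]
def shot(name,fn=None):
    st=ctrl.sense(); im=np.array(ctrl.capture(name)); C=cam(name,st)
    if fn: cv2.imwrite("pics/"+fn,im[:,:,::-1])
    return im,C
def spot(name,th):
    return [(round(d["p"],2),np.array(d["position"])*[640,400]) for d in ctrl.spot_in(name,th)]
E
python3 - <<'E'
from h import *
ims=[]
for n in ["side","top"]:
    im,C=shot(n); ims.append(im)
    print(n,"campos",(-C[2].T@C[3]).round(),"axis",C[2][2].round(2))
    for th in ["spec_loop","spec_base","rack","thin_loop","knuckle_loop","seat","clamp","clamp_hinge","clamp_pin","tray","bottle","drill","block"]:
        print(th,[(p,u.round(1).tolist()) for p,u in spot(n,th)[:4]])
cv2.imwrite("pics/a.png",cv2.resize(np.vstack(ims),None,fx=.75,fy=.75)[:,:,::-1])
cv2.imwrite("pics/side.png",ims[0][:,:,::-1]);cv2.imwrite("pics/top.png",ims[1][:,:,::-1])
print(ctrl.sense())
E
```

```text
pics
side campos [  14. -572.  956.] axis [ 0.4   0.5  -0.76]
spec_loop [(0.73, [397.3, 140.3]), (0.71, [289.5, 131.8])]
spec_base [(0.93, [293.2, 127.8])]
rack [(0.68, [318.2, 145.8])]
thin_loop [(0.51, [308.4, 140.1])]
knuckle_loop [(0.58, [322.6, 153.7])]
seat [(0.66, [404.8, 245.9]), (0.59, [310.4, 367.1])]
clamp [(0.86, [298.0, 373.8]), (0.77, [397.8, 242.7])]
clamp_hinge [(0.87, [310.2, 370.7]), (0.68, [402.3, 247.2]), (0.3, [362.5, 324.9]), (0.19, [392.7, 245.2])]
clamp_pin [(0.69, [299.5, 378.1]), (0.58, [436.2, 210.6]), (0.57, [393.5, 244.4])]
tray [(0.65, [311.1, 169.7])]
bottle [(0.6, [438.9, 212.6])]
drill [(0.77, [393.9, 140.6]), (0.15, [330.4, 138.6])]
block [(0.76, [294.1, 236.7]), (0.69, [396.0, 139.5]), (0.45, [406.3, 246.7])]
top campos [ 391.  -22. 1240.] axis [ 0.07  0.   -1.  ]
spec_loop [(0.55, [217.2, 174.7])]
spec_base [(0.68, [214.1, 170.6])]
rack [(0.73, [261.4, 158.5]), (0.37, [214.4, 173.0])]
thin_loop [(0.6, [247.2, 168.6])]
knuckle_loop [(0.65, [274.8, 170.9])]
seat [(0.92, [380.0, 166.8]), (0.84, [417.6, 294.0]), (0.58, [382.5, 177.3]), (0.41, [247.8, 1
[... 393 characters left out ...]
block [(0.82, [312.5, 236.5])]
{'time_s': 1.4, 'joints': array([ 9.56600992e-01,  3.12888716e-01,  1.49769651e+00,  2.94770120e-05,
        1.33098629e+00, -2.23403597e-01]), 'dq': array([-0.00155516,  0.00040135, -0.00110593,  0.00139991, -0.00105751,
       -0.00134877]), 'tau': array([ 4.41660950e-05, -4.12166011e+01, -2.59899223e+01, -2.13524386e-04,
        5.37911528e-04,  1.24171700e-05]), 'eef_pos': array([199.99638732, 485.42652916, 231.30127015]), 'ee_rot': array([-1.71544087e-05,  8.30941350e-01,  5.56360021e-01,  4.73649061e-06]), 'force': array([0.14664112, 0.66228149, 0.22215451]), 'wrist_torque': array([-0.01313101, -0.07118577,  0.04525586]), 'grip_width': 1.0045999282607128}
```

View pics/a.png

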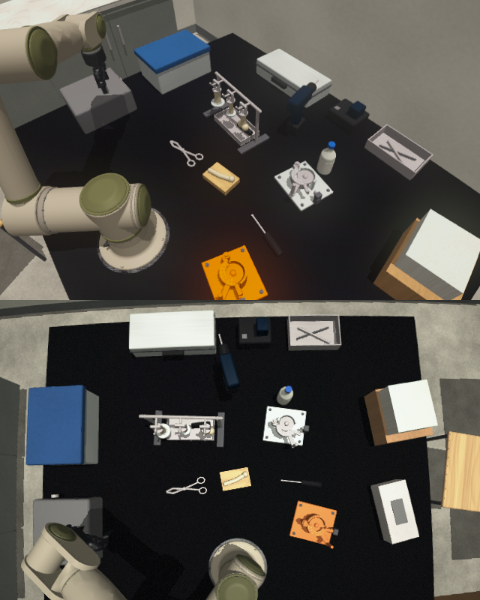

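The overview shows the rack at top-view (250,170), the white holder at (382,170), and the orange decoy holder at (418,298), which I ruled out by colour. Next I'll take one zoomed composite of the rack and holder.

```bash
python3 - <<'E'
import cv2,numpy as np
s=cv2.imread("pics/side.png");t=cv2.imread("pics/top.png")
c=lambda im,x,y,w,h:cv2.resize(im[y:y+h,x:x+w],(400,300),interpolation=cv2.INTER_CUBIC)
cv2.imwrite("pics/b.png",np.vstack([np.hstack([c(s,270,90,100,75),c(s,360,205,100,75)]),np.hstack([c(t,190,130,120,90),c(t,340,135,80,60)])]))
E
```

```text
(no output)
```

View pics/b.png

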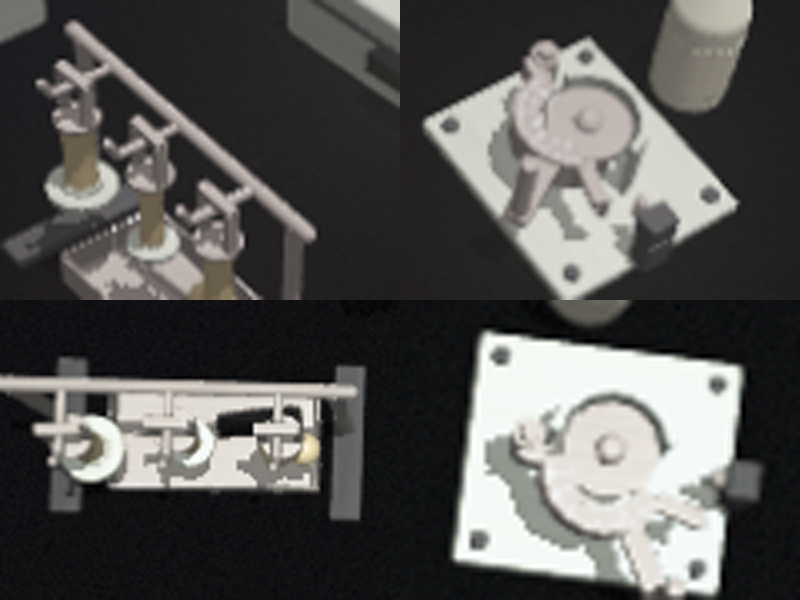

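The wide-flange bone is the left (+y) piece: side (288,115), top loop (205,169). The thin one (middle) and the knobbly one (right) stay on their hooks. The holder's ring is partly closed over the seat, with its pin at about top (390,191).

```bash
python3 - <<'E'
from h import *
S=cam("side");T=cam("top")
f=lambda n,*p:print(n,*[np.round(x,1) for x in p])
f("loop top z~218?",*tri((S,(270+70/4,90+68/4)),(T,(190+78/3.33,130+(430-300)/3.33))))
f("stub",*tri((S,(360+190/4,205+118/4)),(T,(382,165))),atz(T,(382,165),65.5))
f("seat58",atz(T,(340+213/5,135+150/5),58))
f("hinge60-70",atz(T,(366,163),74))
f("pintop",atz(T,(340+248/5,135+284/5),125),atz(S,(360+142/4,205+50/4),125),atz(S,(360+115/4,205+215/4),125),)
f("rail",atz(T,(190,130+83/3.33),190),atz(T,(190+355/3.33,130+90/3.33),190))
for q in [(483,333),(742,367),(455,562),(718,592)]: f("plate",atz(T,(340+(q[0]-400)/5,135+(q[1]-300)/5),10))
c=ctrl.get_calibration("wrist");print(np.round(c["tool_from_camera"],2),np.round(c["K"],1),c["k1"])
print(q2R(ctrl.sense()["ee_rot"]).round(3))
E
```

```text
loop top z~218? [561.9 259.1 222.5] [1.3 1.4]
stub [ 591.4 -218.4   63.4] [0.8 0.7] [ 589.3 -216.5   65.5]
seat58 [ 590.6 -219.6   58. ]
hinge60-70 [ 595.3 -166.7   74. ]
pintop [ 500.6 -225.5  125. ] [ 569.3 -186.7  125. ] [ 466.2 -264.3  125. ]
rail [612.  331.4 190. ] [596.8  36.8 190. ]
plate [ 677.  -147.1   10. ]
plate [ 650.6 -313.3   10. ]
plate [ 529.3 -123.8   10. ]
plate [ 505.5 -291.    10. ]
[[   1.      0.     -0.     -1.12]
 [   0.      0.96    0.27  -67.11]
 [   0.     -0.27    0.96 -141.76]
 [   0.      0.      0.      1.  ]] [[284.    0.  319.4]
 [  0.  284.  199.2]
 [  0.    0.    1. ]] 0.002246285653474019
[[ 0.381  0.925 -0.   ]
 [ 0.925 -0.381  0.   ]
 [ 0.    -0.    -1.   ]]
```

play_rows(motion=[[[0,0,0],[0,0,-5.6]],[[0,0,0],[0,0,-5.6]],[[0,0,0],[0,0,-5.6]],[[0,0,0],[0,0,-5.6]],[[-38,17,0],[0,0,0]],[[-38,17,0],[0,0,0]],[[-38,17,0],[0,0,0]],[[-38,17,0],[0,0,0]],[[-38,17,0],[0,0,0]],[[-38,17,0],[0,0,0]],[[-38,17,0],[0,0,0]],[[-38,17,0],[0,0,0]],[[-38,17,0],[0,0,0]],[[-38,17,0],[0,0,0]],[[-38,17,0],[0,0,0]],[[-38,17,0],[0,0,0]],[[-38,17,0],[0,0,0]],[[-38,17,0],[0,0,0]],[[-38,17,0],[0,0,0]],[[-38,17,0],[0,0,0]]])

```text
time_s: 3.07
eef_pos: [472.5, -124.8, 231.4]
ee_rot: [0.0, 0.707, 0.707, 0.0]
force: [0.6, 0.8, 0.1]
grip_width: 0.995
```

play_rows(motion=[[[-38,0,0],[0,0,0]],[[-38,0,0],[0,0,0]],[[0,0,0],[0,0,0]],[[0,0,0],[0,0,0]]])

```text
time_s: 3.4
eef_pos: [471.8, -200.0, 230.9]
ee_rot: [-0.0, 0.708, 0.706, -0.0]
force: [0.1, -0.4, 0.9]
grip_width: 1.003
```

```bash
python3 - <<'E'
from h import *
im,C=shot("wrist","w1.png")
for th in ["seat","clamp_hinge","clamp_pin","clamp"]: print(th,[(p,u.round(1).tolist()) for p,u in spot("wrist",th)[:3]])
print(ctrl.sense()["eef_pos"])
for n,X in dict(seat=[591,-218,58],hinge=[597,-167,60],pin=[500,-225,125]).items(): print(n,proj(C,X).round(1))
E
```

```text
seat [(0.73, [305.4, 250.7])]
clamp_hinge [(0.9, [305.4, 257.5]), (0.46, [607.0, 277.0])]
clamp_pin [(0.88, [300.2, 247.5])]
clamp [(0.66, [300.0, 254.1])]
[ 472.22230031 -197.44998866  231.54519828]
seat [306.4 276. ]
hinge [347.5 281. ]
pin [294.3 226.9]
```

View pics/w1.png

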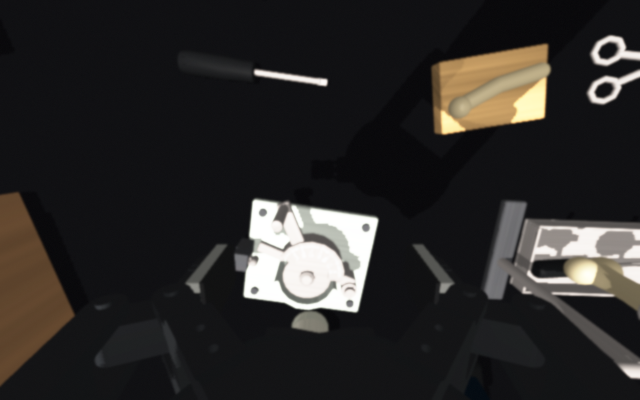

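The wrist view shows the white holder: stub at (307,278), hinge at (347,288), pin near (279,228). Stub and hinge agree with the estimate, but the pin sits further to −y than I had it.

```bash
python3 - <<'E'
from h import *
im=cv2.imread("pics/w1.png");C=cam("wrist")
cv2.imwrite("pics/w1c.png",cv2.resize(im[190:320,235:390],None,fx=5,fy=4.6,interpolation=cv2.INTER_CUBIC)[:600])
f=lambda n,*p:print(n,*[np.round(x,1) for x in p])
f("pintop",atz(C,(278,229),125)); f("stub",atz(C,(307,278),65.5)); f("hinge",atz(C,(347,288),74))
E
```

```text
pintop [ 503.  -237.7  125. ]
stub [ 590.4 -214.    65.5]
hinge [ 598.7 -165.8   74. ]
```

View pics/w1c.png

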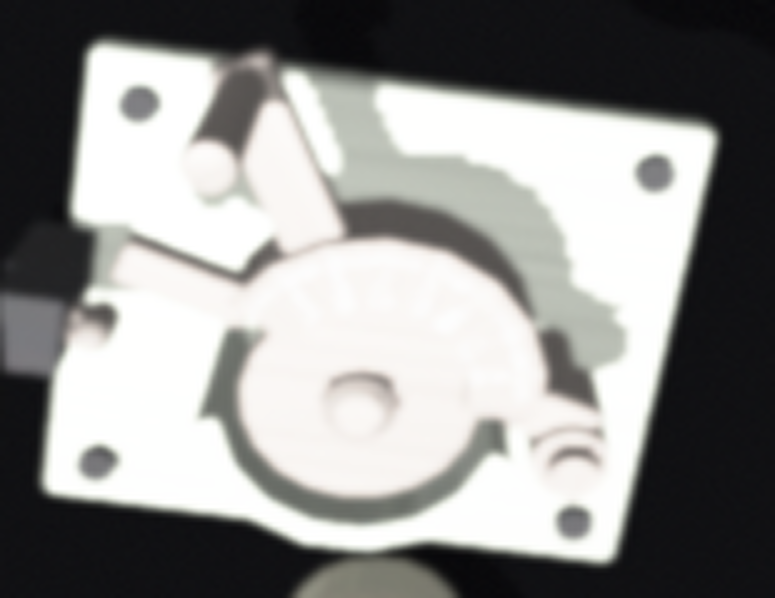

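play_rows(motion=[[[-20,14,0],[0,0,0]],[[-20,14,0],[0,0,0]],[[0,0,25],[0,0,0]],[[0,0,30],[0,0,0]],[[0,0,30],[0,0,0]],[[0,0,25],[0,0,0]],[[0,0,15],[0,0,0]],[[0,0,10],[0,0,0]],[[0,0,10],[0,0,0]],[[0,0,0],[0,0,0]]], fingers=40, squeeze=20)

```text
time_s: 4.48
eef_pos: [499.8, -237.8, 85.1]
ee_rot: [-0.001, 0.707, 0.707, -0.0]
force: [0.1, 0.4, 0.4]
grip_width: 0.468
```

```bash
python3 - <<'E'
from h import *
im,C=shot("wrist"); st=ctrl.sense();print(st["eef_pos"],st["force"],st["grip_width"])
s,_=shot("side")
cv2.imwrite("pics/w2.png",np.vstack([im[100:400,120:520],cv2.resize(s[200:275,340:440],(400,300),interpolation=cv2.INTER_CUBIC)])[:,:,::-1])
E
```

```text
[ 500.23577895 -238.22600384   86.29332537] [-0.34045175  0.03930126 -0.12475632] 0.4689919493392844
```

View pics/w2.png

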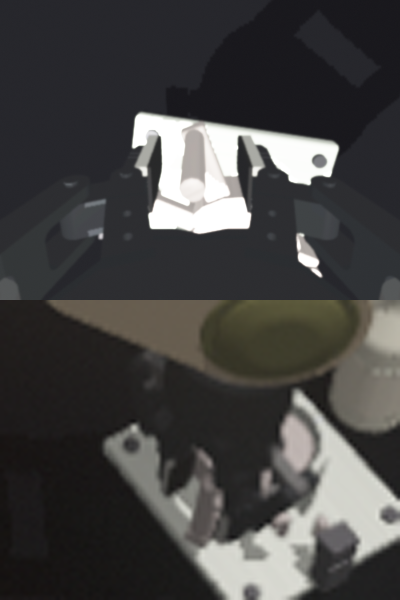

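The pin stands centred between the jaws, at crop (193,185). I'll swing the ring open along its arc.

play_rows(motion=[[[6,0,0],[0,0,0]],[[8,-4,0],[0,0,0]],[[10,-6,0],[0,0,0]],[[10,-6,0],[0,0,0]],[[10,-4,0],[0,0,0]],[[10,-3,0],[0,0,0]],[[10,-2,0],[0,0,0]],[[10,-1,0],[0,0,0]],[[10,0,0],[0,0,0]],[[10,0,0],[0,0,0]],[[10,1,0],[0,0,0]],[[10,1,0],[0,0,0]],[[8,2,0],[0,0,0]],[[6,2,0],[0,0,0]],[[0,0,0],[0,0,0]],[[0,0,0],[0,0,0]]])

```text
time_s: 5.92
eef_pos: [480.3, -110.3, 86.3]
ee_rot: [0.0, 0.707, 0.707, 0.0]
force: [-0.1, 0.3, -0.0]
grip_width: 0.464
```

```bash
python3 - <<'E'
from h import *
im,C=shot("wrist","w3.png"); st=ctrl.sense();print(st["eef_pos"],st["force"],st["grip_width"])
E
```

```text
[ 480.21451701 -110.60894      86.24942622] [-0.90746392 -0.73154274  0.15231175] 0.4686360697123688
```

play_rows(motion=[[[-4,0,0],[0,0,0]],[[0,0,-25],[0,0,0]],[[0,0,-30],[0,0,0]],[[0,0,-30],[0,0,0]],[[-20,0,-30],[0,0,0]],[[-30,0,-30],[0,0,0]],[[-20,0,0],[0,0,0]],[[0,0,0],[0,0,0]],[[0,0,0],[0,0,0]]])

```text
time_s: 6.72
eef_pos: [479.7, -185.0, 230.4]
ee_rot: [-0.0, 0.708, 0.706, -0.0]
force: [0.0, 1.3, -0.1]
grip_width: 0.471
```

```bash
python3 - <<'E'
from h import *
im,C=shot("wrist","w4.png"); st=ctrl.sense();print(st["eef_pos"],st["force"],st["grip_width"])
cv2.imwrite("pics/w4c.png",cv2.resize(im[190:310,240:400],None,fx=5,fy=5,interpolation=cv2.INTER_CUBIC)[:,:,::-1])
E
```

```text
[ 479.6801842  -184.14309122  230.12902691] [-1.00140153  0.05564981 -0.58985764] 0.4691998558350713
```

View pics/w4c.png

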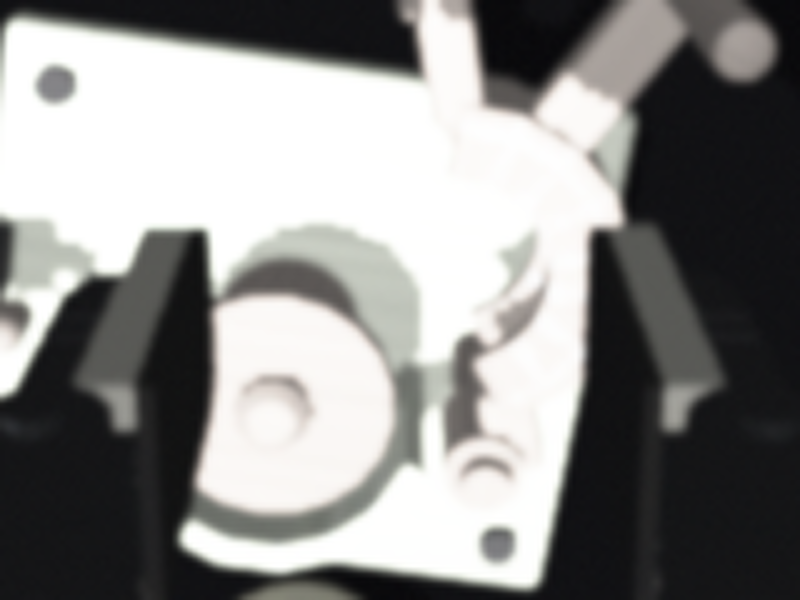

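The ring is now wide open, with its pin at crop (745,50) and the stub at crop (275,410), which is pixel (295,272). I'll fix the seat and pin positions and plan the bone approach.

```bash
python3 - <<'E'
from h import *
C=cam("wrist")
f=lambda n,*p:print(n,*[np.round(x,1) for x in p])
f("stub top",atz(C,(295,272),65.5)); f("disc c",atz(C,(295,190+403/5),58)); f("discR",atz(C,(240+397/5,272),58))
f("pintop",atz(C,(240+745/5,200),125)); f("hinge",atz(C,(240+485/5,190+475/5),80))
c=[240+275/5,270.6]
# earlier view
st=ctrl.sense()
E
```

```text
stub top [ 588.5 -215.2   65.5]
disc c [ 590.9 -215.8   58. ]
discR [ 592.9 -185.7   58. ]
pintop [ 481.7 -122.8  125. ]
hinge [ 597.2 -165.3   80. ]
```

play_rows(motion=[[[37,3,-3],[0,0,0]],[[37,3,-3],[0,0,0]],[[37,3,-3],[0,0,0]],[[37,3,-3],[0,0,0]],[[37,3,-3],[0,0,0]],[[37,3,-3],[0,0,0]],[[37,3,-3],[0,0,0]],[[37,3,-3],[0,0,0]],[[37,3,-3],[0,0,0]],[[37,3,-3],[0,0,0]],[[37,0,0],[0,0,0]],[[37,0,0],[0,0,0]],[[0,0,0],[0,0,0]],[[0,0,0],[0,0,0]],[[0,0,0],[0,0,0]]], fingers=70)

```text
time_s: 8.02
eef_pos: [509.5, 260.1, 260.2]
ee_rot: [-0.0, 0.707, 0.707, -0.001]
force: [0.6, -0.0, 0.1]
grip_width: 0.822
```

```bash
python3 - <<'E'
from h import *
im,C=shot("wrist","w5.png"); st=ctrl.sense();print(st["eef_pos"],st["force"],st["grip_width"])
print(proj(C,[562,259,201]))
for th in ["spec_loop","spec_base"]: print(th,[(p,u.round(1).tolist()) for p,u in spot("wrist",th)[:3]])
cv2.imwrite("pics/w5c.png",cv2.resize(im[190:340,220:420],None,fx=4,fy=4,interpolation=cv2.INTER_CUBIC)[:,:,::-1])
E
```

```text
[509.76431225 259.47632177 260.4389954 ] [ 0.22303726 -0.82874082  0.4420377 ] 0.8202913603934423
[320.08333825 276.87393252]
spec_loop [(0.87, [339.8, 247.5])]
spec_base [(0.86, [335.9, 249.8]), (0.66, [6.1, 212.3])]
```

View pics/w5c.png

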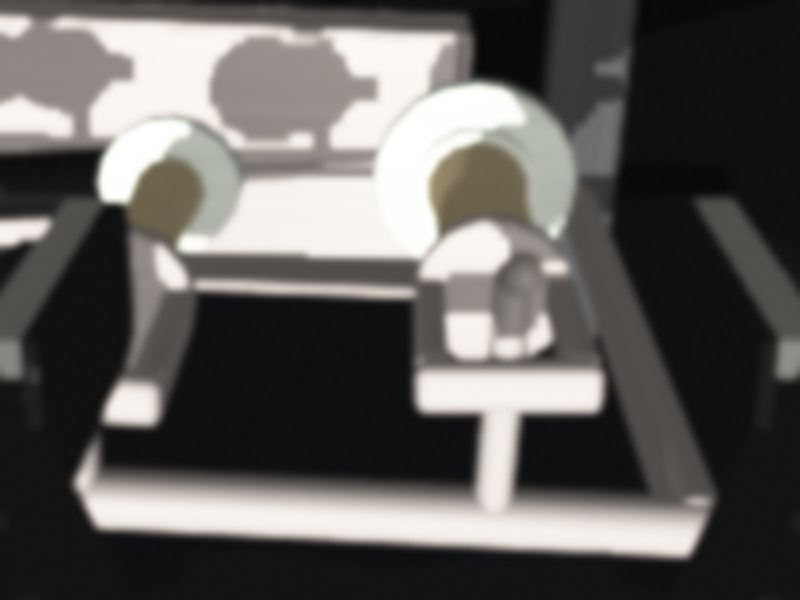

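The wide bone's loop top bar is centred at crop (510,390), i.e. pixel (347.5,287.5), and square to the view. Its flange lies below at (475,170), and the thin piece is well off to the left.

```bash
python3 - <<'E'
from h import *
C=cam("wrist")
g=lambda u,v,z: atz(C,(220+u/4,190+v/4),z).round(1)
print("loop",g(510,390,201),g(417,390,201),g(603,390,201),"front/back",g(510,370,201),g(510,412,201))
print("thin right edge",g(160,400,201),"peg",g(497,440,194),g(495,510,194), "flange c", g(476,172,92), "bar y corners",g(417,370,201),g(603,370,201))
E
```

```text
loop [572.7 280.  201. ] [572.7 261.3 201. ] [572.7 298.8 201. ] front/back [568.1 279.9 201. ] [577.7 280.1 201. ]
thin right edge [574.9 209.3 201. ] peg [589.2 278.3 194. ] [606.6 278.3 194. ] flange c [570.4 280.3  92. ] bar y corners [568.1 261.3 201. ] [568.1 298.5 201. ]
```

play_rows(motion=[[[7,21,0],[0,0,0]],[[7,21,0],[0,0,0]],[[6.5,21,0],[0,0,0]],[[0,0,0],[0,0,0]],[[0,0,20],[0,0,0]],[[0,0,25],[0,0,0]],[[0,0,25],[0,0,0]],[[0,0,15],[0,0,0]],[[0,0,10],[0,0,0]],[[0,0,4],[0,0,0]],[[0,0,0],[0,0,0]],[[0,0,0],[0,0,0]]], fingers=62)

```text
time_s: 9.17
eef_pos: [573.4, 280.4, 162.9]
ee_rot: [0.0, 0.707, 0.707, 0.001]
force: [-0.6, 0.7, 0.6]
grip_width: 0.724
```

```bash
python3 - <<'E'
from h import *
im,C=shot("wrist"); st=ctrl.sense();print(st["eef_pos"],st["force"],st["grip_width"])
s,_=shot("side")
cv2.imwrite("pics/w6.png",np.vstack([im[150:400,120:520],cv2.resize(s[80:170,250:370],(400,300),interpolation=cv2.INTER_CUBIC)])[:,:,::-1])
E
```

```text
[573.51710822 280.4918152  163.09859346] [ 0.19896471 -1.06477378  0.26964062] 0.7264189994580743
```

View pics/w6.png

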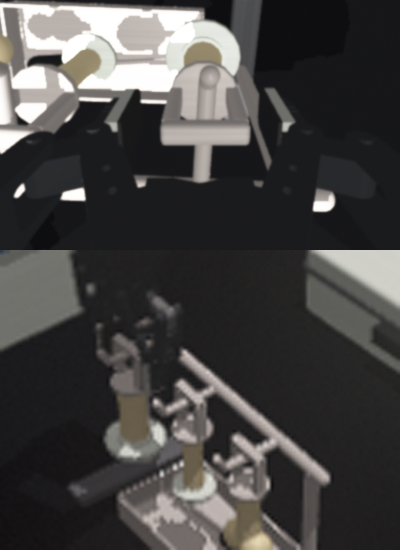

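The loop sits between the jaws, centred at crop (205,130) and clear of the neighbouring piece. Closing the gripper.

play_rows(motion=[[[0,0,0],[0,0,0]],[[0,0,0],[0,0,0]],[[0,0,0],[0,0,0]],[[0,0,0],[0,0,0]],[[0,0,0],[0,0,0]],[[0,0,0],[0,0,0]],[[0,0,0],[0,0,0]],[[0,0,0],[0,0,0]],[[0,0,0],[0,0,0]],[[0,0,0],[0,0,0]]], fingers=20, squeeze=70)

```text
time_s: 10.1
eef_pos: [573.5, 280.7, 162.7]
ee_rot: [0.001, 0.707, 0.707, 0.001]
force: [0.5, 0.8, 5.9]
grip_width: 0.434
```

play_rows(motion=[[[0,0,-5],[0,0,0]],[[0,0,-5],[0,0,0]],[[0,0,-5],[0,0,0]],[[0,0,-5],[0,0,0]],[[0,0,0],[0,0,0]],[[0,0,0],[0,0,0]]])

```text
time_s: 10.6
eef_pos: [573.1, 280.5, 181.9]
ee_rot: [0.0, 0.707, 0.707, 0.0]
force: [-0.3, 0.4, -2.2]
grip_width: 0.435
```

play_rows(motion=[[[0,-5,0],[0,0,0]],[[0.5,-10,0],[0,0,0]],[[0.5,-10,0],[0,0,0]],[[0.5,-10,0],[0,0,0]],[[0.5,-10,0],[0,0,0]],[[0.5,-15,0],[0,0,0]],[[0.5,-20,0],[0,0,0]],[[0,-20,0],[0,0,0]],[[0,-15,0],[0,0,0]],[[0,0,0],[0,0,0]]])

```text
time_s: 11.43
eef_pos: [455.3, 283.7, 181.7]
ee_rot: [-0.001, 0.707, 0.708, -0.001]
force: [-0.9, -0.2, -1.5]
grip_width: 0.437
```

```bash
python3 - <<'E'
from h import *
im,C=shot("wrist"); st=ctrl.sense();print(st["eef_pos"],st["force"],st["grip_width"])
s,_=shot("side")
cv2.imwrite("pics/w7.png",np.vstack([im[100:400,120:520],cv2.resize(s[80:170,250:370],(400,300),interpolation=cv2.INTER_CUBIC)])[:,:,::-1])
E
```

```text
[456.92290176 283.63978067 181.8881861 ] [ 0.5662676   0.79014488 -1.9465506 ] 0.43109052178279866
```

View pics/w7.png

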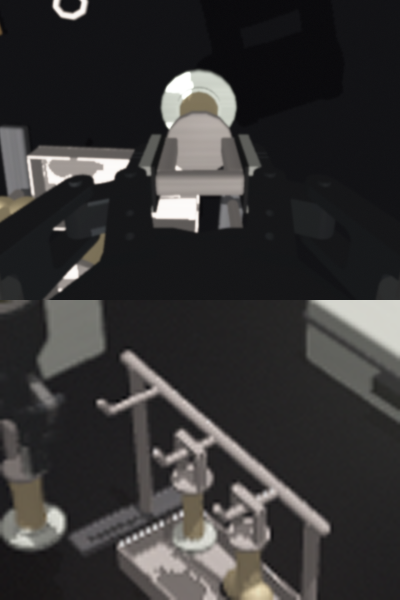

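The bone is off its hook and hanging upright, its flange at wrist crop (199,107) and its loop bar at (199,185). The other two pieces are still hanging. Next I'll measure the bone's offset in the tool.

```bash
python3 - <<'E'
from h import *
im,C=shot("wrist"); st=ctrl.sense(); cv2.imwrite("pics/w8.png",im[:,:,::-1])
z=st["eef_pos"][2]; print(st["eef_pos"],st["ee_rot"])
g=im.astype(int).min(2)
m=(g>85).astype(np.uint8); m[:160]=0;m[250:]=0;m[:,:270]=0;m[:,370:]=0
for r in range(166,236,6): 
    c=np.where(m[r])[0]; print(r,c.min() if len(c) else None,c.max() if len(c) else None,end=" | ")
P=np.argwhere(m>0)
P=P[(P[:,0]<212)][:,::-1]
hull=cv2.convexHull(P.astype(np.int32)); hp=hull[:,0]; hp=hp[hp[:,1]<208]
print(hp.tolist())
# fit circle radius 30 in plane z=TCP-70.7
for dz in (-70.7,-78.7):
    W=np.array([atz(C,p+np.array([0.,0]),z+dz)[:2] for p in hp.astype(float)])
    A=np.c_[2*W,np.ones(len(W))]; s=np.linalg.lstsq(A,(W**2).sum(1),rcond=None)[0]
    print(dz,"centre rel TCP",s[:2]-st["eef_pos"][:2],"R",np.sqrt(s[2]+s[0]**2+s[1]**2))
print("loop",atz(C,(319,285),z+38.3)-st["eef_pos"])
E
```

```text
[458.36280673 283.49584606 181.80804176] [1.37504613e-04 7.07040138e-01 7.07173381e-01 1.83239860e-04]
166 None None | 172 304 332 | 178 293 342 | 184 288 348 | 190 285 352 | 196 282 354 | 202 281 355 | 208 281 356 | 214 282 355 | 220 284 353 | 226 286 349 | 232 288 350 | [[281, 200], [282, 196], [285, 188], [286, 186], [288, 183], [293, 178], [296, 176], [306, 171], [314, 170], [323, 170], [329, 171], [332, 172], [340, 176], [349, 185], [351, 188], [354, 194], [355, 197], [356, 204]]
-70.7 centre rel TCP [-2.49973433 -2.57302386] R 29.590390013719656
-78.7 centre rel TCP [-0.02702215 -2.61074722] R 30.704169524050812
loop [-2.38894116 -1.70436124 38.3       ]
```

play_rows(motion=[[[-8,0,-10],[0,0,0]],[[-16,0,-20],[0,0,0]],[[-25,0,-20],[0,0,0]],[[-25,0,-20],[0,0,0]],[[-25,0,-8],[0,0,0]],[[-25,0,0],[0,0,0]],[[-25,0,0],[0,0,0]],[[-25,0,0],[0,0,0]],[[-25,6,0],[0,0,0]],[[-25,12,0],[0,0,0]],[[-25,12,0],[0,0,0]],[[-25,12,0],[0,0,0]],[[-25,12,0],[0,0,0]],[[-25,12,0],[0,0,0]],[[-25,12,0],[0,0,0]],[[-25,12,0],[0,0,0]],[[-25,12,0],[0,0,0]],[[-25,12,0],[0,0,0]],[[-25,12,0],[0,0,0]],[[-16,6,0],[0,0,0]]])

```text
time_s: 13.25
eef_pos: [590.6, -184.9, 259.8]
ee_rot: [0.0, 0.708, 0.706, -0.0]
force: [0.1, 0.9, -3.0]
grip_width: 0.433
```

play_rows(motion=[[[-16,6,0],[0,0,0]],[[-10,4,0],[0,0,0]],[[-6,4,0],[0,0,0]],[[0,0,10],[0,0,0]],[[0,0,20],[0,0,0]],[[0,0,20],[0,0,0]],[[0,0,15],[0,0,0]],[[0,0,10],[0,0,0]],[[0,0,0],[0,0,0]],[[0,0,0],[0,0,0]],[[0,0,0],[0,0,0]]])

```text
time_s: 14.17
eef_pos: [604.5, -213.6, 186.0]
ee_rot: [0.001, 0.707, 0.707, 0.0]
force: [-0.1, 0.2, -3.1]
grip_width: 0.429
```

```bash
python3 - <<'E'
from h import *
im,C=shot("wrist","w9.png"); st=ctrl.sense();print(st["eef_pos"],st["force"],st["grip_width"])
s,_=shot("side","s9.png");t,_=shot("top","t9.png")
r=lambda a,w,h:cv2.resize(a,(w,h),interpolation=cv2.INTER_CUBIC)
cv2.imwrite("pics/w9c.png",np.hstack([r(im[140:290,250:390],560,600),np.vstack([r(s[200:260,370:430],240,300)[:, :240],r(t[130:200,350:406],240,300)])])[:,:,::-1])
E
```

```text
[ 604.51119039 -213.62103349  186.07761929] [-0.05140685  0.32742197 -2.79342617] 0.43505213309995644
```

View pics/w9c.png

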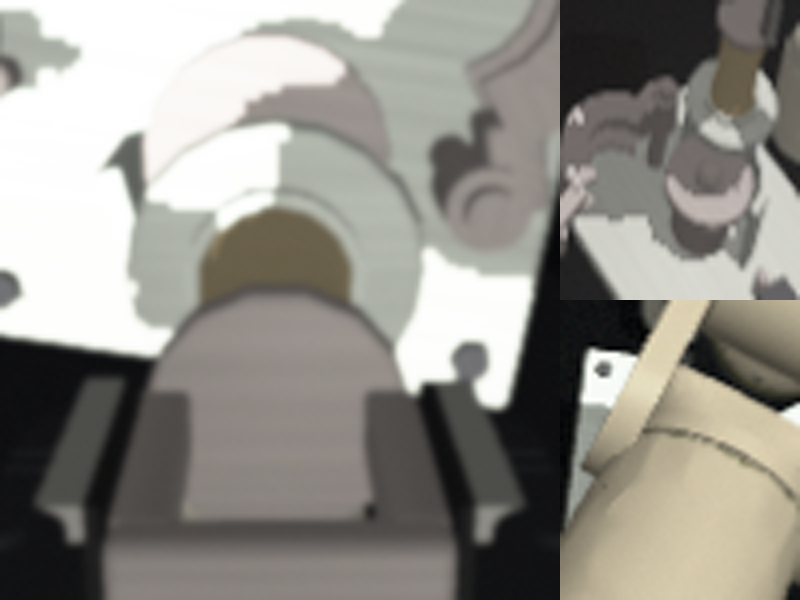

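The wrist view shows the seat disc, with a column centre near crop 266, in front of the flange, centred near 277. Flange and seat are both visible, so I can align them directly.

```bash
cat > fit.py <<'E'
from h import *
from scipy.optimize import least_squares
def outline_fit(C,pts,zt,zb,x0,free=False):
    a=np.linspace(0,2*np.pi,181)
    def res(p):
        R=p[2] if free else 30
        q=[proj(C,[p[0]+R*np.cos(t),p[1]+R*np.sin(t),z]) for z in (zt,zb) for t in a]
        h=cv2.convexHull(np.array(q,np.float32))
        return [cv2.pointPolygonTest(h,(float(u),float(v)),True) for u,v in pts]
    s=least_squares(res,list(x0)+([30] if free else []),diff_step=1e-3,loss="soft_l1")
    return s.x.round(2),np.round(np.abs(s.fun).max(),2)
E
python3 - <<'E'
from fit import *
st=ctrl.sense();C=cam("wrist",st);e=st["eef_pos"]
k=lambda L:[(250+(u-1.5)/4,140+(v-1.5)/4) for u,v in L]
seat=k([(143,165),(147,130),(165,95),(200,57),(235,42),(265,36),(300,40),(340,58),(365,90),(382,125),(388,155)])
fl=k([(130,260),(135,225),(150,185),(180,150),(210,133),(250,124),(290,122),(330,132),(370,155),(400,190),(418,235),(423,270)])
for fr in (0,1):
    print("seat",outline_fit(C,seat,58,58,(590,-216),fr), "seat 58..50",outline_fit(C,seat,58,54,(590,-216),fr))
    print("flange",outline_fit(C,fl,e[2]-70.7,e[2]-78.7,e[:2]-[1,2],fr))
print(e)
E
```

```text
seat (array([ 593.32, -218.41]), np.float64(0.89)) seat 58..50 (array([ 593.64, -218.42]), np.float64(0.72))
flange (array([ 604.67, -216.38]), np.float64(2.19))
seat (array([ 592.54, -218.45,   29.37]), np.float64(0.74)) seat 58..50 (array([ 592.95, -218.46,   29.45]), np.float64(0.73))
flange (array([ 603.26, -216.16,   28.88]), np.float64(0.83))
[ 604.40315013 -213.59509017  185.77111363]
```

play_rows(motion=[[[-1,-5,5],[0,0,0]],[[-1,-6,10],[0,0,0]],[[0,0,10],[0,0,0]],[[0,0,5],[0,0,0]],[[0,0,4],[0,0,0]],[[0,0,3],[0,0,0]],[[0,0,2],[0,0,0]],[[0,0,2],[0,0,0]],[[0,0,1],[0,0,0]],[[0,0,1],[0,0,0]],[[0,0,0],[0,0,0]]])

```text
time_s: 15.23
eef_pos: [593.2, -215.5, 141.7]
ee_rot: [0.0, 0.707, 0.707, 0.0]
force: [0.3, -0.2, -1.8]
grip_width: 0.435
```

play_rows(motion=[[[0,0,1],[0,0,0]],[[0,0,1],[0,0,0]],[[0,0,1],[0,0,0]],[[0,0,0],[0,0,0]]])

```text
time_s: 15.57
eef_pos: [593.0, -215.5, 138.5]
ee_rot: [-0.0, 0.707, 0.707, -0.0]
force: [-1.7, -0.7, -1.5]
grip_width: 0.437
```

play_rows(motion=[[[0,0,1],[0,0,0]],[[0,0,1],[0,0,0]],[[0,0,0],[0,0,0]]])

```text
time_s: 15.82
eef_pos: [593.2, -215.6, 137.2]
ee_rot: [0.0, 0.707, 0.707, 0.0]
force: [0.1, 0.2, 1.5]
grip_width: 0.426
```

play_rows(motion=[[[0,0,0.5],[0,0,0]],[[0,0,0.5],[0,0,0]],[[0,0,0],[0,0,0]],[[0,0,0],[0,0,0]]])

```text
time_s: 16.15
eef_pos: [593.4, -215.6, 137.2]
ee_rot: [0.001, 0.707, 0.707, 0.0]
force: [-1.7, 0.4, 8.8]
grip_width: 0.435
```

```bash
python3 - <<'E'
from h import *
im,C=shot("wrist","w10.png"); st=ctrl.sense();print(st["eef_pos"],st["force"],st["wrist_torque"],st["grip_width"])
s,_=shot("side","s10.png")
r=lambda a,w,h:cv2.resize(a,(w,h),interpolation=cv2.INTER_CUBIC)
cv2.imwrite("pics/w10c.png",np.hstack([r(im[140:290,250:390],420,450),r(s[200:265,370:425],380,450)])[:,:,::-1])
E
```

```text
[ 593.38219913 -215.62359713  137.18666519] [-2.67501645  0.81097013  7.11186704] [0.39061361 0.49970455 0.05933501] 0.4323261704802949
```

View pics/w10c.png

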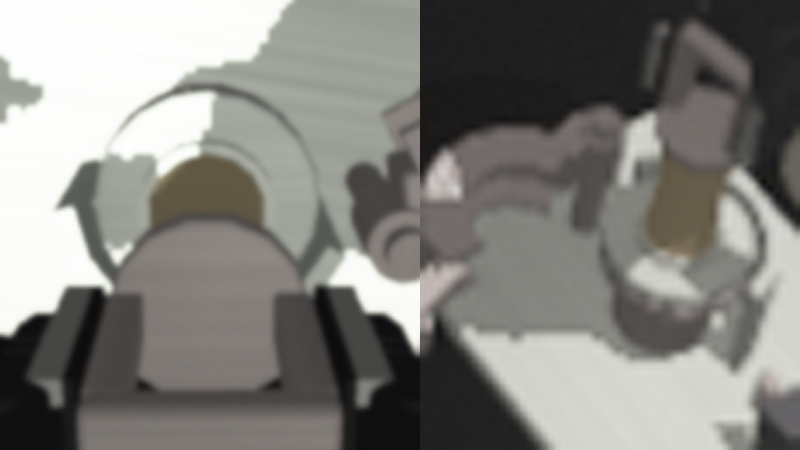

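The flange sits inside the rear wall and flush with the seat. It came to rest at TCP z 137.2, against about 136.7 expected. Releasing now.

play_rows(motion=[[[0,0,-0.5],[0,0,0]],[[0,0,0],[0,0,0]],[[0,0,0],[0,0,0]],[[0,0,0],[0,0,0]],[[0,0,0],[0,0,0]],[[0,0,0],[0,0,0]]], fingers=60, squeeze=30)

```text
time_s: 16.75
eef_pos: [593.1, -215.5, 136.1]
ee_rot: [-0.0, 0.707, 0.707, -0.0]
force: [0.9, 0.3, -0.2]
grip_width: 0.699
```

play_rows(motion=[[[0,0,-5],[0,0,0]],[[0,0,-10],[0,0,0]],[[0,0,-20],[0,0,0]],[[0,0,-25],[0,0,0]],[[0,0,-25],[0,0,0]],[[0,0,-20],[0,0,0]],[[0,-30,0],[0,0,0]],[[0,-35,0],[0,0,0]],[[0,-35,0],[0,0,0]],[[0,-15,0],[0,0,0]],[[0,0,0],[0,0,0]],[[0,0,0],[0,0,0]]])

```text
time_s: 17.75
eef_pos: [478.1, -215.8, 242.7]
ee_rot: [0.001, 0.707, 0.707, 0.0]
force: [-0.1, -0.1, 0.0]
grip_width: 0.702
```

```bash
python3 - <<'E'
from h import *
im,C=shot("wrist","w11.png"); st=ctrl.sense();print(st["eef_pos"],st["force"],st["joints"].round(2))
for th in ["spec_loop","clamp_pin","spec_base"]: print(th,[(p,u.round(1).tolist()) for p,u in spot("wrist",th)[:3]])
e=st["eef_pos"]
print("pred loop top",proj(C,[593,-216,175]),"pred pin",proj(C,[481.7,-122.8,125]))
g=cv2.cvtColor(im,cv2.COLOR_RGB2GRAY)
u,v=proj(C,[591,-216,175]).astype(int); 
cols=g[v-1:v+2,u-50:u+51].mean(0).astype(int); print(u,v,cols.tolist())
E
```

```text
[ 478.60740633 -215.74047856  242.23294444] [-0.13787437  0.66790566  0.6189017 ] [-0.65  0.3   1.48  0.    1.35 -2.22]
spec_loop [(0.76, [318.0, 282.5])]
clamp_pin [(0.61, [371.8, 212.0])]
spec_base [(0.84, [317.4, 287.8])]
pred loop top [321.13337934 334.27530191] pred pin [419.50976026 197.70536095]
321 332 [20, 20, 20, 20, 20, 21, 20, 20, 20, 20, 20, 20, 20, 20, 20, 20, 20, 19, 20, 19, 20, 20, 20, 20, 20, 20, 20, 20, 21, 22, 22, 24, 25, 28, 31, 38, 47, 55, 63, 70, 79, 95, 115, 132, 142, 149, 161, 172, 175, 170, 163, 156, 150, 140, 127, 111, 95, 84, 74, 62, 51, 43, 37, 32, 28, 24, 23, 22, 21, 20, 19, 20, 20, 20, 20, 20, 20, 20, 20, 20, 20, 20, 20, 20, 20, 20, 20, 20, 20, 20, 20, 20, 20, 20, 20, 21, 20, 20, 20, 20, 20]
```

play_rows(motion=[[[31.5,3.5,0],[0,0,0]],[[31.5,3.5,0],[0,0,0]],[[31.5,4,0],[0,0,0]],[[31,3.5,0],[0,0,0]],[[0,0,0],[0,0,7]],[[0,0,0],[0,0,7]],[[0,0,0],[0,0,7]],[[0,0,0],[0,0,7]],[[0,0,0],[0,0,7]],[[0,0,0],[0,0,7]],[[0,0,0],[0,0,7]],[[0,0,0],[0,0,7]],[[0,0,0],[0,0,7]],[[0,0,0],[0,0,7]],[[0,0,0],[0,0,7]],[[0,0,0],[0,0,7]],[[0,0,0],[0,0,7]],[[0,0,0],[0,0,7]],[[0,0,0],[0,0,7]],[[0,0,0],[0,0,4]]], fingers=0)

```text
time_s: 19.62
eef_pos: [493.1, -89.8, 241.0]
ee_rot: [-0.0, 0.986, -0.168, -0.0]
force: [0.9, -0.3, 0.0]
grip_width: 0.002
```

```bash
python3 - <<'E'
from h import *
im,C=shot("wrist","w12.png"); st=ctrl.sense();print(st["eef_pos"],st["grip_width"],q2R(st["ee_rot"]).round(2).tolist())
print("pred pin top",proj(C,[482,-123,125]),proj(C,[482,-123,75]))
for th in ["clamp_pin","spec_loop"]: print(th,[(p,u.round(1).tolist()) for p,u in spot("wrist",th)[:3]])
EO=0
s,_=shot("side"); t,_=shot("top")
r=lambda a,w,h:cv2.resize(a,(w,h),interpolation=cv2.INTER_CUBIC)
cv2.imwrite("pics/w12c.png",np.hstack([r(im[150:350,180:460],560,400),r(s[195:265,360:420],240,400)])[:,:,::-1])
E
```

```text
[493.10128782 -89.81760592 241.07843556] -0.0019321480544014264 [[0.94, -0.33, -0.0], [-0.33, -0.94, 0.0], [-0.0, -0.0, -1.0]]
pred pin top [318.87123637 228.66788185] [319.03114328 212.40424473]
clamp_pin []
spec_loop [(0.68, [441.6, 263.2])]
```

View pics/w12c.png

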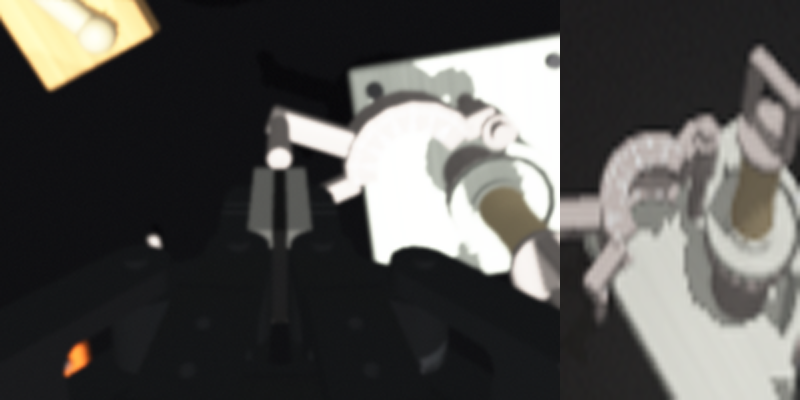

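The pin top is at crop (279,158), pixel (319.5,229), which matches the prediction of (319,229). The bone stands upright and the closed fingers are in line behind the pin. That is the last viewable picture, so from here I rely on numbers.

play_rows(motion=[[[0,0,25],[0,0,0]],[[0,0,30],[0,0,0]],[[0,0,30],[0,0,0]],[[0,0,30],[0,0,0]],[[0,0,20],[0,0,0]],[[0,0,13],[0,0,0]],[[0,0,5],[0,0,0]],[[0,0,0],[0,0,0]],[[0,6,0],[0,0,0]],[[0,6,0],[0,0,0]],[[0,6,0],[0,0,0]],[[0,0,0],[0,0,0]]])

```text
time_s: 20.87
eef_pos: [486.7, -108.4, 89.0]
ee_rot: [0.0, 0.986, -0.165, 0.001]
force: [-0.4, 1.3, 0.1]
grip_width: -0.002
```

play_rows(motion=[[[-1,11,0],[0,0,-5]],[[-1,11,0],[0,0,-5]],[[-1,11,0],[0,0,-5]],[[-1,11,0],[0,0,-5]],[[-1,11,0],[0,0,-5]],[[-1,11,0],[0,0,-5]],[[0,0,0],[0,0,0]]])

```text
time_s: 21.45
eef_pos: [473.6, -172.9, 88.7]
ee_rot: [0.001, 0.995, 0.097, 0.0]
force: [0.7, -0.7, 0.5]
grip_width: 0.002
```

```bash
cat > pin.py <<'E'
from h import *
im,C=shot("wrist"); st=ctrl.sense();e=st["eef_pos"]
print(e.round(1),st["force"].round(1))
# tool-frame pin prediction: contact 17mm ahead
R=q2R(st["ee_rot"]); p=e+R@[0,17,0]; p[2]=125
u,v=proj(C,p); print("pred",u.round(1),v.round(1),"pin est",p.round(1))
g=cv2.cvtColor(im,cv2.COLOR_RGB2GRAY)
u,v=int(u),int(v)
for r in range(v-40,v+17,8): print(r,g[r,u-30:u+31:3].tolist())
E
python3 pin.py
```

```text
[ 473.5 -171.9   88.6] [-0.1 -0.  -0.1]
pred 318.5 316.7 pin est [ 476.7 -188.6  125. ]
276 [25, 25, 26, 27, 26, 25, 24, 24, 24, 31, 39, 38, 28, 24, 24, 25, 25, 26, 27, 25, 25]
284 [24, 24, 25, 25, 24, 26, 24, 25, 25, 30, 38, 38, 27, 24, 25, 25, 24, 24, 25, 25, 25]
292 [24, 24, 23, 24, 24, 25, 25, 24, 28, 32, 37, 38, 28, 24, 25, 25, 24, 24, 24, 24, 23]
300 [25, 24, 24, 24, 24, 24, 25, 27, 30, 32, 37, 37, 27, 27, 24, 24, 24, 24, 24, 25, 24]
308 [25, 24, 25, 25, 25, 25, 27, 29, 32, 33, 38, 39, 28, 29, 26, 24, 24, 25, 25, 25, 25]
316 [25, 24, 24, 25, 24, 27, 25, 32, 32, 106, 157, 155, 95, 31, 29, 24, 23, 24, 25, 25, 24]
324 [25, 25, 25, 24, 25, 28, 26, 25, 27, 118, 156, 149, 114, 25, 23, 23, 25, 24, 24, 24, 24]
332 [25, 25, 25, 24, 26, 25, 25, 24, 27, 71, 98, 85, 66, 26, 25, 25, 25, 23, 25, 25, 25]
```

play_rows(motion=[[[-1,11,0],[0,0,-5]],[[-1,11,0],[0,0,-5]],[[-1,11,0],[0,0,-5]],[[-1,11,0],[0,0,-5]],[[-1,11,0],[0,0,-5]],[[-1,11,0],[0,0,-5]],[[0,0,0],[0,0,0]]])

```text
time_s: 22.08
eef_pos: [494.7, -234.2, 88.4]
ee_rot: [0.0, 0.937, 0.35, 0.0]
force: [1.4, -0.6, 0.2]
grip_width: -0.002
```

```bash
python3 pin.py | head -2
```

```text
[ 494.2 -233.3   88.3] [-1.  0.  1.]
pred 320.8 317.3 pin est [ 505.3 -246.1  125. ]
```

play_rows(motion=[[[-0.6,5.5,0],[0,0,-2.5]],[[-0.6,5.5,0],[0,0,-2.5]],[[-0.6,5.5,0],[0,0,-2.5]],[[0,0,0],[0,0,0]]])

```text
time_s: 22.47
eef_pos: [504.0, -245.9, 88.3]
ee_rot: [-0.0, 0.912, 0.41, -0.0]
force: [-0.3, -0.2, -0.0]
grip_width: -0.005
```

play_rows(motion=[[[-0.5,4,0],[0,0,-2]],[[0,0,0],[0,0,0]]])

```text
time_s: 22.63
eef_pos: [506.7, -249.0, 88.3]
ee_rot: [-0.0, 0.905, 0.425, 0.0]
force: [0.4, 0.6, -0.3]
grip_width: -0.0
```

play_rows(motion=[[[-0.4,3,0],[0,0,-1.5]],[[0,0,0],[0,0,0]]])

```text
time_s: 22.8
eef_pos: [508.9, -251.5, 88.4]
ee_rot: [0.0, 0.899, 0.437, 0.0]
force: [-0.1, 1.0, -0.4]
grip_width: 0.003
```

play_rows(motion=[[[0,2,0],[0,0,-1]],[[0,0,0],[0,0,0]]])

```text
time_s: 22.97
eef_pos: [510.6, -252.9, 88.4]
ee_rot: [0.0, 0.895, 0.446, 0.0]
force: [0.7, -0.2, -1.2]
grip_width: -0.002
```

play_rows(motion=[[[0,2,0],[0,0,-1]],[[0,0,0],[0,0,0]]])

```text
time_s: 23.13
eef_pos: [511.9, -254.1, 88.2]
ee_rot: [-0.0, 0.891, 0.454, -0.0]
force: [-0.6, 0.5, 0.2]
grip_width: 0.001
```

play_rows(motion=[[[0,2,0],[0,0,0]],[[0,0,0],[0,0,0]]])

```text
time_s: 23.3
eef_pos: [512.1, -254.3, 88.1]
ee_rot: [-0.003, 0.891, 0.454, -0.001]
force: [-11.3, 7.2, 7.8]
grip_width: 0.001
```

play_rows(motion=[[[0,2,0],[0,0,0]],[[0,0,0],[0,0,0]]])

```text
time_s: 23.47
eef_pos: [512.2, -254.4, 88.1]
ee_rot: [-0.005, 0.891, 0.454, -0.003]
force: [-21.9, 11.7, 13.9]
grip_width: 0.003
```

The push met a hard stop with the pin at about (526,-264). The predicted shut position is (526,-265). I'll back off, rise and check the pin numerically.

play_rows(motion=[[[0,-4,0],[0,0,0]],[[0,-12,0],[0,0,0]],[[0,-20,0],[0,0,0]],[[0,0,-20],[0,0,0]],[[0,0,-30],[0,0,0]],[[0,0,-30],[0,0,0]],[[0,0,-30],[0,0,0]],[[0,0,-30],[0,0,0]],[[0,-10,-10],[0,0,0]],[[0,-10,0],[0,0,0]],[[0,0,0],[0,0,0]],[[0,0,0],[0,0,0]]])

```text
time_s: 24.47
eef_pos: [470.0, -223.7, 238.2]
ee_rot: [0.0, 0.891, 0.454, 0.0]
force: [0.7, -0.2, 0.6]
grip_width: 0.003
```

```bash
python3 - <<'E'
from h import *
im,C=shot("wrist","w13.png"); st=ctrl.sense();e=st["eef_pos"];print(e.round(1),st["force"].round(1))
g=cv2.cvtColor(im,cv2.COLOR_RGB2GRAY)
H=np.array([601,-164])
for a in (0,.04,.1,.2):
    th=np.radians(233.4)-a; p=H+126*np.array([np.cos(th),np.sin(th)]); print(a,p.round(1),proj(C,[*p,125]).round(1))
u,v=proj(C,[526,-265,125]).astype(int)
print(u,v)
for r in range(v-14,v+15,2): print(r,g[r,u-26:u+27:2].tolist())
S=cam("side");T=cam("top")
s,_=shot("side","s13.png");t,_=shot("top","t13.png")
for n,C2 in (("side",S),("top",T)):
    for th in ("spec_loop","thin_loop","knuckle_loop","clamp_pin","spec_base"): print(n,th,[(p,q.round(1).tolist()) for p,q in spot(n,th)[:2]])
print(proj(S,[593,-216,153]),proj(T,[593,-216,153]))
E
```

```text
[ 470.1 -223.9  237.9] [ 0.6 -0.  -0.2]
0 [ 525.9 -265.2] [319.8 262.2]
0.04 [ 521.9 -262.1] [319.9 257.6]
0.1 [ 516.2 -257.1] [320.5 250.7]
0.2 [ 507.3 -248.2] [322.6 239. ]
319 262
248 [24, 24, 24, 24, 24, 26, 61, 98, 100, 100, 100, 87, 36, 21, 27, 68, 99, 100, 100, 100, 84, 32, 24, 24, 24, 25, 68]
250 [25, 26, 26, 26, 26, 29, 66, 99, 100, 100, 100, 87, 36, 21, 25, 68, 99, 100, 100, 100, 86, 38, 27, 26, 26, 26, 40]
252 [30, 30, 30, 31, 31, 35, 77, 99, 100, 99, 100, 87, 35, 22, 25, 68, 99, 100, 100, 100, 90, 46, 31, 31, 31, 31, 36]
254 [26, 26, 26, 26, 26, 32, 81, 100, 100, 100, 99, 85, 34, 21, 25, 67, 98, 100, 100, 99, 94, 48, 26, 26, 26, 26, 28]
256 [29, 30, 29, 30, 30, 39, 87, 100, 100, 100, 99, 84, 31, 20, 23, 63, 99, 100, 100, 100, 97, 57, 31, 30, 31, 30, 30]
258 [24, 24, 25, 25, 25, 37, 88, 100, 100, 100, 100, 84, 31, 21, 24, 62, 98, 100, 100, 100, 98, 59, 26, 24, 24, 25, 24]
260 [24, 24, 24, 24, 24, 45, 92, 99, 100, 100, 100, 84, 31, 21, 23, 61, 98, 100, 100, 100, 98, 64, 26, 25, 23, 23, 23]
262 [24, 25, 24, 25, 25, 50, 94, 100, 101, 101, 101, 84, 31, 21, 24, 61, 99, 101, 101
[... 677 characters left out ...]
43, 40, 40, 54, 43, 25, 24, 23, 24, 26, 30, 35, 36, 34, 30]
276 [24, 25, 27, 28, 26, 24, 24, 23, 25, 24, 25, 30, 39, 41, 40, 34, 24, 24, 24, 23, 24, 24, 25, 27, 27, 26, 24]
side spec_loop [(0.76, [409.0, 221.4])]
side thin_loop [(0.56, [308.6, 149.4])]
side knuckle_loop [(0.72, [323.7, 162.1])]
side clamp_pin [(0.7, [298.2, 376.9]), (0.66, [399.1, 243.9])]
side spec_base [(0.68, [411.2, 222.8])]
top spec_loop [(0.48, [386.2, 161.2])]
top thin_loop [(0.62, [245.9, 169.9])]
top knuckle_loop [(0.59, [275.7, 171.9])]
top clamp_pin [(0.98, [427.6, 307.4]), (0.61, [375.3, 168.1])]
top spec_base [(0.73, [253.8, 173.1]), (0.62, [382.9, 160.4])]
[411.83364811 212.97536015] [386.62309075 158.4570784 ]
```

play_rows(motion=[[[0,15,0],[0,0,0]],[[0,20,0],[0,0,0]],[[0,5,0],[0,0,0]],[[0,0,0],[0,0,0]],[[0,0,0],[0,0,0]]])

```text
time_s: 25.53
eef_pos: [501.9, -246.9, 237.9]
ee_rot: [-0.0, 0.891, 0.454, -0.0]
force: [0.4, -1.2, -0.2]
grip_width: 0.002
```

```bash
python3 - <<'E'
from h import *
im,C=shot("wrist","w14.png"); st=ctrl.sense();e=st["eef_pos"];print(e.round(1),st["force"].round(1))
g=cv2.cvtColor(im,cv2.COLOR_RGB2GRAY)
H=np.array([601,-164])
for a in (0,.04,.1,.2):
    th=np.radians(233.4)-a; p=H+126*np.array([np.cos(th),np.sin(th)]); print(a,p.round(1),proj(C,[*p,125]).round(1))
u,v=proj(C,[526,-265,125]).astype(int)
print(u,v)
for r in range(v-34,v+25,3): print(r,g[r,u-40:u+41:3].tolist())
E
```

```text
[ 501.8 -246.8  238.2] [-0.1 -0.5 -0.3]
0 [ 525.9 -265.2] [319.7 225.2]
0.04 [ 521.9 -262.1] [319.9 220.3]
0.1 [ 516.2 -257.1] [320.6 212.7]
0.2 [ 507.3 -248.2] [322.7 200. ]
319 225
191 [20, 19, 20, 21, 21, 20, 94, 228, 255, 255, 255, 255, 255, 255, 217, 216, 217, 219, 218, 215, 215, 223, 250, 254, 255, 255, 255]
194 [19, 20, 20, 20, 21, 28, 248, 255, 255, 255, 254, 254, 255, 255, 238, 226, 218, 214, 214, 218, 220, 221, 221, 220, 224, 238, 243]
197 [20, 19, 21, 20, 20, 20, 184, 255, 255, 251, 155, 152, 252, 255, 255, 255, 254, 238, 231, 222, 221, 219, 218, 218, 217, 218, 221]
200 [20, 20, 20, 20, 19, 20, 41, 252, 255, 252, 155, 153, 189, 237, 254, 255, 255, 255, 255, 254, 248, 223, 219, 219, 222, 222, 215]
203 [20, 20, 20, 21, 20, 20, 21, 150, 255, 255, 253, 245, 239, 190, 146, 156, 229, 254, 255, 255, 255, 255, 255, 247, 235, 218, 172]
206 [20, 20, 20, 20, 20, 20, 20, 33, 250, 255, 255, 252, 114, 100, 126, 184, 239, 244, 208, 226, 253, 255, 255, 255, 255, 202, 110]
209 [20, 20, 21, 21, 20, 20, 20, 20, 119, 255, 255, 222, 100, 97, 117, 250, 254, 254, 254, 253, 246, 219, 222, 252, 25
[... 956 characters left out ...]
 29, 60, 63, 63, 38, 51, 173, 184, 185, 252, 255, 255, 255, 255, 255, 234, 253, 254]
236 [19, 21, 20, 20, 20, 21, 20, 19, 21, 52, 99, 99, 93, 26, 30, 97, 101, 109, 255, 255, 255, 255, 247, 183, 225, 253, 254]
239 [21, 20, 20, 20, 20, 20, 20, 20, 20, 60, 100, 100, 91, 24, 28, 93, 100, 100, 240, 255, 244, 169, 225, 251, 253, 253, 251]
242 [20, 20, 20, 20, 20, 20, 21, 21, 22, 70, 99, 100, 91, 25, 28, 93, 100, 99, 115, 122, 159, 242, 254, 254, 253, 253, 244]
245 [20, 20, 20, 20, 21, 22, 24, 24, 24, 80, 100, 100, 91, 25, 26, 93, 100, 100, 76, 26, 28, 64, 230, 253, 254, 255, 230]
248 [20, 20, 20, 20, 21, 24, 24, 24, 26, 87, 100, 100, 87, 23, 26, 91, 100, 99, 83, 24, 24, 24, 76, 255, 255, 255, 255]
```

```bash
python3 - <<'E'
from h import *
n,_=shot("side","s14.png"); o=cv2.imread("pics/s10.png")[:,:,::-1]
for im in (o,n):
    a=im[205:262,375:430].astype(int); m=(a[...,0]-a[...,2]>22)&(a[...,0]>60)&(a[...,0]<170)
    P=np.argwhere(m); print(m.sum(),(P.mean(0)+[205,375]).round(2), [ (r+205,np.where(m[r])[0].min()+375,np.where(m[r])[0].max()+375) for r in range(0,57,4) if m[r].any()])
ctrl.sense()
S=cam("side"); print("axis pred",proj(S,[593,-216,72]),proj(S,[593,-216,125]))
E
```

```text
110 [230.04 407.85] [(225, np.int64(405), np.int64(413)), (229, np.int64(404), np.int64(412)), (233, np.int64(403), np.int64(412))]
105 [230.3  407.95] [(225, np.int64(405), np.int64(409)), (229, np.int64(404), np.int64(412)), (233, np.int64(403), np.int64(412))]
axis pred [406.91512971 231.86930998] [410.07169735 219.75973928]
```

The bone's shaft has not moved: (407.9,230.0) before closing and (408.0,230.3) now. The pin row matches fully shut, so I'm handing in.

```bash
python3 -c "
from rig import ctrl
print(ctrl.finish_job())"
```

```text
the job is handed in; nothing more can be done
None
```

I hung the clamp job together in one run, about 26 s of the 64 s: the wide-flange bone is on the holder's steel flange and the ring is pushed to its stop. `finish_job` reported no verdict.

**What I did**
- Swung the ring open from about 0.3 to 1.3 rad.
- Gripped the bone by its loop, lifted it 19 mm and drew it off the hook.
- Lined its flange up with the seat in the wrist picture, set it down over the stub and let go.
- Pushed the pin round with closed fingers until it met a hard stop, at about 25 N.

**What the last checks showed**
- **Bone height:** the bone stopped at a tool height of 137.2 mm, against 136.7 mm expected. Resting on top of the stub would have been about 144 mm.
- **Bone position:** from the side camera, the shaft moved only about 0.3 px when the ring closed.
- **Clamp:** the pin top is in row 225.3, against a predicted 225.2 for fully shut and 220.3 for 0.04 rad open.
- **Robot:** it was clear of everything, with no real wrist force.

**What disagreed or stayed unseen**
- **Pin column:** the pin top was about 3 px (2 mm) to one side of its predicted column. I put this down to calibration error.
- **Catch:** I never saw the 6–9 N catch peak between steps, so "latched" rests on the hard stop and the pin position.
- **Loop estimate:** my first estimate of the bone's loop, from the side and top cameras, was about 24 mm off. I replaced it with a close-up wrist measurement.
- **Final picture:** the 12-picture limit was used up, so the final state was checked by numbers only. The two other hanging pieces and the bench items got no precise final check; the detectors still found both pieces at the rack.

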